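Shut the takings box and start its crank bolt

TASK

Gently lower the lid of the grey takings box until it is fully closed; then, so as not to cross the thread, turn the crank on the lid backward (counterclockwise from above) until the bolt with the red button drops into its thread, before any forward turning, and then turn it one full turn forward (clockwise). Finish with the wooden crank grip held still between the fingers, do not let go of it, with the lid still closed, and leave the other things on the counter where they are.

Things in the scene. Friction and masses are not known exactly. Their poses are not given: they have to be found in the camera images.
- cash_box: Takings box fixed to the counter, grey metal, 150 (x) x 210 (y) x 58 mm high without lid, open on top when the lid is up. Origin: centre of its underside on the counter; its x points to the hinge side (away from the robot at yaw 0), y to its left, z up. Its yaw varies within about 0.3 rad.
- lid (a joint): Angle of the blue lid, rad: 0 = closed flat on the box, larger = more open (stop at 1.5). The hinge is stiff: the lid stays wherever it is left and takes about 0.9 N m to turn, less the lid's own weight. It stands about 1 rad open at the start.
- lid_hinge (a point): Middle of the hinge line, along the box's y axis at its rear rim: 75 mm along box x from the box's origin, 58 mm above the counter. Lid: 6 mm plate lying above this line when closed, 153 mm from hinge to front edge, 214 mm wide, plus a steel tab on the front edge, 40 mm wide, 16 mm long, at box y = -70 mm.
- lid_push (a point): Point on the outer (upper) face of the lid, 145 mm from the hinge line, 8 mm short of the front edge, at box y = -70 mm, right behind the tab: a clear place to push the lid down. It moves with the lid. Its axes are the lid's: x toward the hinge, z out of the outer face.
- crank_axis (a point): Point on the crank's (and bolt's) axis, level with the hub's top, 21 mm above the hinge line when the lid is closed. The axis goes through the lid 100 mm from the hinge line at box y = +45 mm, at right angles to the lid. Axes turn with the crank: x points along the crank arm to the grip.
- crank (a joint): Crank angle on the lid, rad, counted over several turns: grows when turned backward (loosening, counterclockwise from above), falls when turned forward (clockwise). 0.04 N m of friction; stops far outside what the job needs. At the start the drop lies 0.6 to 1.7 rad further backward; the fall then takes about 0.15 rad of crank.
- grip: Upright wooden grip of the crank, 19 mm diameter, 47 mm tall, revolving freely on its own pin, so it can be held in fingers of constant heading while they go round. Origin: centre of its lower end.
- grip_mid (a point): Centre of the wooden grip at half its height, 45 mm off the crank's axis and, with the lid closed, 115.5 mm above the counter (the grip spans heights 92 to 139 mm). Below the grip there are 15 mm clear above the crank arm.
- bolt (a joint): Height of the bolt, m, up positive, 0 to 0.030. It turns with the crank and slides freely in its hub by its own weight. Lid closed, it rests on a right-hand thread, 10 mm a turn: about 0.022 to 0.024 at first, rising to 0.025 as the crank goes backward, then a sudden fall to about 0.015 (the drop), and about 0.005 after one turn forward. Lid open: it hangs loose, meaningless.
- pin_top (a point): Top of the red button, 20 mm wide, on the upper end of the bolt in the middle of the crank hub. It rises and sinks with the bolt: with the lid closed 86 mm above the counter at bolt = 0, 111 mm just before the drop, about 101 mm after it.
- coin_dish: Bystander, to be left alone: blue dish with coins, 93 mm across, 15 mm high. Origin: centre of its underside.
- call_bell: Bystander, to be left alone: chrome counter bell, 84 mm across, 50 mm high. Origin: centre of its underside.
- loyalty_stamp: Bystander, to be left alone: small wooden hand stamp, 26x46x71 mm. Origin: centre of its underside.
- bench_scraper: Bystander, to be left alone: bench scraper lying flat, 92x112x25 mm. Origin: centre of its underside.

How it is judged (in metres and radians):
On the way, in this order (a step that is already met when the one before it is completed fails the run):
1. the lid is lowered onto the box (value of joint lid below 0.04 rad), for 0.2 s.
2. with the lid closed, the crank is turned backward until the bolt drops into the thread (value of joint lid below 0.04 rad and value of joint bolt below 0.0175 m and value of joint crank above 1.15 rad), for 0.05 s.
At the end, for the whole second after the job is handed in: The lid is closed (within 0.04 rad), the crank stands one turn forward of the thread drop (within 0.6 rad, about 35 degrees), the bolt has sunk by one further pitch (its value between 0.001 and 0.0075), and the crank is still, with the wooden grip held by the fingers with more than 2 N (value of joint lid below 0.04 rad and value of joint crank between -5.5 and -4.3 rad and value of joint bolt between 0.001 and 0.0075 m and contact force between the fingers and grip above 2 N and velocity of joint crank between -0.15 and 0.15 rad/s); the arm keeps its last pose, push and grip.
It fails at once if the lid is slammed (falls faster than 2.5 rad/s) (velocity of joint lid below -2.5 rad/s).
It fails at once if the bolt is driven forward before it has dropped into the thread (value of joint lid below 0.04 rad and value of joint crank below -1.1 rad and value of joint bolt above 0.0165 m).
It fails at once if a bystander is moved by more than 30 mm (distance of any of coin_dish, call_bell, loyalty_stamp, bench_scraper from where it was at the start of the episode above 0.03 m).
It also fails if it takes over 64 s, if anything falls off the work surface, if the arm or the gripper's body presses on something with over 40 N, if the wrist force passes 120 N, or if a joint passes its speed limit or range.

ROBOT

A 6-joint arm with a two-finger parallel gripper is mounted at the origin on a cart in front of the work surface, level with it; the furniture and walls round the work are solid. World frame = base frame: x ahead of the robot, y to its left, z up, the work surface at z = 0. Lengths are in m, angles in degrees, forces in N, time in s.
With the tool pointing down it reaches from about 0.35 to 0.775 m from the base axis. Payload 5.5 kg.
Tool frame: the origin (TCP) lies midway between the tips of the shut fingers; the grasp point (between the pads) lies ctrl.tcp_to_grasp behind it (ctrl.tcp_to_grasp is the distance from the TCP to the grasp point, in m); z points along the fingers, y is the line along which they close (so a half turn about z gives the same grasp; the last joint's range is limited). The gripper opens to 85 mm and grips with 20 to 120 N. Pads are 22 mm wide; open, the fingers measure 114 mm over their backs; the gripper's body (76 mm by 85 mm) begins 54 mm behind the grasp point. The pads swing forward as they close: fully open they stand 13 mm farther back than shut.
Start: joints at [-81.108, 17.945, 2.641, 74.691, 0, 82.002], TCP at [0.167, -0.55, 0.231] pointing down, gripper open.
Joint ranges: [-158.12, 158.12], [-49.38, 96.58], [-58.88, 72.47], [-126.05, 133.96], [-84.25, 85.87], [-180, 180]. Speed limits (degrees/s): [147.25, 147.25, 180, 180, 180, 180].

INTERFACE

Orientations are given as a 3x3 rotation matrix whose columns are the frame's x, y, z axes.
In Python, from station import ctrl gives the robot as it stands. Calls block until the motion is done:
- ctrl.goto(position, orientation): joint-space move of the TCP to a pose.
- ctrl.move_linear(position, rotation=None, velocity=0.15, max_force=None): straight line of the TCP; rotation=None keeps the orientation; velocity is the mean speed in m/s. With max_force (N) it stops when the force on the tool has changed by that much, and returns True; else False.
- ctrl.movej(angles): joint-space move.
- ctrl.grip(opening, newtons=None): opening from 0.0 (shut) to 1.0 (fully open); newtons is the grip in N (None keeps the last); returns when the fingers have stopped.
- ctrl.wait(seconds).
- ctrl.ik(position, orientation): joint angles nearest the present ones, or None.
- ctrl.sense(): the state.
- ctrl.get_image(name): name is "scene" or "side" or "wrist"; returns the picture (480x640x3 uint8, blue, green, red); there is no depth.
- ctrl.camera_info(name): a dict with "fx", "fy", "cx", "cy" (pixels), "k1" (the pictures are not rectified: a ray, as slopes to the right and down, at radius r is drawn at 1 + k1 r^2 times it, then the intrinsics apply), "rvec" (rotation vector, rad) and "tvec" (3), from world to camera coordinates, as OpenCV has them. Camera axes: x right, y down, z forward; pixel columns grow to the right and rows downward; lengths in m; the calibration is good to about 2 mm. A picture is of the moment at which its call begins: read the wrist's pose just before it. camera_info takes no time and is no camera call; for the wrist camera it gives the pose at the moment of the call.
A pose or a line that the arm cannot do raises ctrl.Unreachable and nothing moves.
- ctrl.job_done(): hands the job in; it is judged then, once.
The state is a dict: "time": time; "joint_pos": joint angles; "dq": joint speeds; "joint_efforts": joint torques, N m; "tcp_pos": TCP position; "tool_rot": TCP orientation; "contact_force": force on the tool from outside, world axes, zero at the start; "moment": the same for the moment, N m; "opening": opening from 0.0 (shut) to 1.0 (fully open); "finger_force": force on a finger pad.
Only numpy, scipy, OpenCV 4.12 (cv2) and the standard library are available. Lean on these libraries where they do the work, as an engineer would, in place of code of your own. Each camera call takes 0.05 s, during which the arm holds its last target. There are 200 camera calls.

## Working session

There is one attempt and no reset: what is moved stays moved. The work goes in short steps, each a Python script; the robot and the scene stay as the last script left them, time stands still between calls to the robot, and variables do not carry over. Pictures are saved under pics/ and viewed, at most 10 in all, crops included, and the job is handed in when it is done.

```bash
ls; mkdir -p pics
python3 - <<'E'
from station import ctrl
import cv2
for n in("scene","side"):
    cv2.imwrite(f"pics/{n}0.png",ctrl.get_image(n)); print(n,ctrl.camera_info(n))
s=ctrl.sense();print(s["time"],s["tcp_pos"],s["opening"],ctrl.tcp_to_grasp)
E
```

```text
pics
scene {'fx': 592.6390702854259, 'fy': 592.6390702854259, 'cx': 316.10165188358434, 'cy': 245.82869605046002, 'k1': -0.18955625294975859, 'rvec': array([ 1.02876993, -2.51177754,  0.92838005]), 'tvec': array([0.35261234, 0.37065411, 1.66128803])}
side {'fx': 464.9344353518574, 'fy': 464.9344353518574, 'cx': 315.8803940020787, 'cy': 243.5246476728844, 'k1': 0.03608316434958551, 'rvec': array([ 0.6512976 , -2.59245524,  1.21449451]), 'tvec': array([0.4610735 , 0.25134151, 1.07274822])}
0.1 [ 0.16697409 -0.54974487  0.23049436] 1.0015756441344028 0.0187
```

View pics/scene0.png

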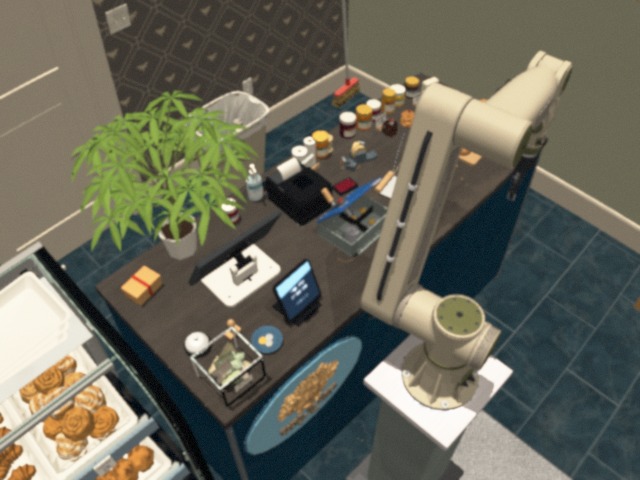

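View pics/side0.png

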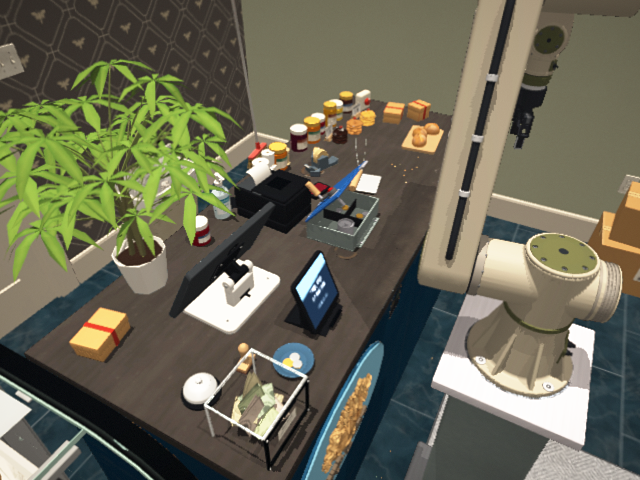

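The scene view shows the box at about (355,225) with the blue lid up, and the side view shows it at about (343,220). I'll zoom in on both in one picture.

```bash
cat > h.py <<'E'
import numpy as np, cv2
def ray(ci,uv):
    K=np.array([[ci["fx"],0,ci["cx"]],[0,ci["fy"],ci["cy"]],[0,0,1]])
    p=cv2.undistortPoints(np.array([[uv]],float),K,np.array([ci["k1"],0,0,0.]))[0,0]
    R=cv2.Rodrigues(ci["rvec"])[0]; d=R.T@np.array([p[0],p[1],1]); o=-R.T@ci["tvec"]
    return o,d/np.linalg.norm(d)
def onz(ci,uv,z):
    o,d=ray(ci,uv); return o+d*(z-o[2])/d[2]
def tri(c1,u1,c2,u2):
    o1,d1=ray(c1,u1);o2,d2=ray(c2,u2)
    t=np.linalg.lstsq(np.c_[d1,-d2],o2-o1,rcond=None)[0]
    a,b=o1+t[0]*d1,o2+t[1]*d2
    return (a+b)/2,np.linalg.norm(a-b)
def proj(ci,P):
    K=np.array([[ci["fx"],0,ci["cx"]],[0,ci["fy"],ci["cy"]],[0,0,1]])
    return cv2.projectPoints(np.atleast_2d(P).astype(float),ci["rvec"],ci["tvec"],K,np.array([ci["k1"],0,0,0.]))[0][:,0]
E
python3 - <<'E'
from station import ctrl
from h import *
a=cv2.imread("pics/scene0.png")[165:275,305:405]; b=cv2.imread("pics/side0.png")[145:255,295:395]
cv2.imwrite("pics/z0.png",np.hstack([cv2.resize(i,None,fx=4,fy=4,interpolation=cv2.INTER_CUBIC) for i in(a,b)]))
c=ctrl.camera_info("side"); print(onz(c,(343,225),.058)); c=ctrl.camera_info("scene"); print(onz(c,(352,230),.058))
E
```

```text
[ 0.52900675 -0.17744818  0.058     ]
[ 0.52493042 -0.19778062  0.058     ]
```

View pics/z0.png

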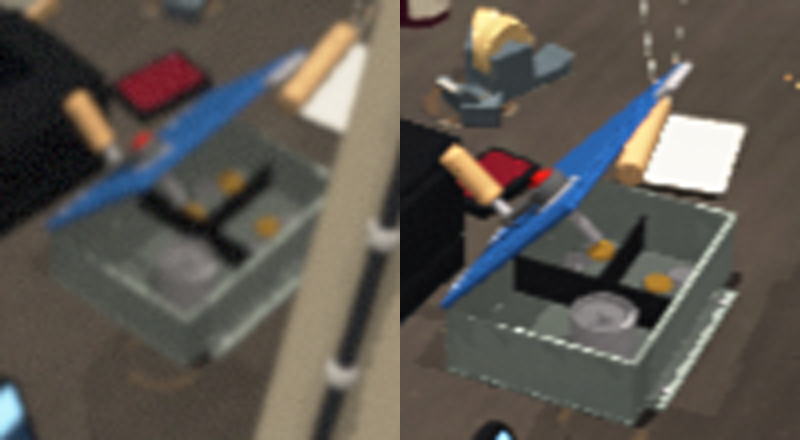

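The crop shows the open grey box in both views. In the side view the rim corners are at about (354,235) and (379,198) in front and (307,222.5) at the rear left. The crank is folded out on the lid, and the scraper lies beyond and to the right.

Run:
```python
from station import ctrl
from h import *
np.set_printoptions(precision=4,suppress=True)
c=ctrl.camera_info("side"); s=ctrl.camera_info("scene")
f=lambda x,y:(295+(x-400)/4,145+y/4); g=lambda x,y:(305+x/4,165+y/4)
FL=onz(c,f(635,360),.058);FR=onz(c,f(735,213),.058);RL=onz(c,f(447,312),.058)
print(FL,FR,RL,np.linalg.norm(FL-FR),np.linalg.norm(FL-RL))
FL2=onz(s,g(185,318),.058);RL2=onz(s,g(50,228),.058);print(FL2,RL2,np.linalg.norm(FL2-RL2))
for p,q in((FL,FR),):
  d=p-q; print("yaw from front",np.arctan2(-d[0],d[1]))
d=RL-FL;print("yaw side",np.arctan2(d[1],d[0]))
d=RL2-FL2;print("yaw side2",np.arctan2(d[1],d[0]))
print("tab tip",tri(c,f(687,65),s,g(303,55)))
print("grip top",tri(c,f(452,155),s,g(75,97)), "grip bot",tri(c,f(493,197),s,g(105,148)))
print("button",tri(c,f(542,175),s,g(142,140)))
print("handle/blade",onz(c,f(650,140),.012),onz(c,f(700,155),.003))
```

```text
[ 0.4823 -0.15    0.058 ] [ 0.49   -0.3538  0.058 ] [ 0.6261 -0.1361  0.058 ] 0.2039319669566393 0.14453864456742782
[ 0.484  -0.1494  0.058 ] [ 0.6316 -0.144   0.058 ] 0.14776188089606881
yaw from front 0.03777600736184444
yaw side 0.09677389350107903
yaw side2 0.03656476429545823
tab tip (array([ 0.5372, -0.3452,  0.1812]), np.float64(0.0018175863465179152))
grip top (array([ 0.6618, -0.2066,  0.1436]), np.float64(0.0041657999928921274)) grip bot (array([ 0.6198, -0.1962,  0.1241]), np.float64(0.0016295776681367498))
button (array([ 0.5858, -0.2046,  0.1496]), np.float64(0.0007566137754052644))
handle/blade [ 0.6201 -0.4881  0.012 ] [ 0.5772 -0.4998  0.003 ]
```

Front-left corner at (0.483,-0.150), yaw about 0.04 and sides of 0.204 and 0.146 m all fit the box. The lid stands at about 0.9 rad. Next I'll shut the fingers and push the lid down along its arc.

```bash
cat >> h.py <<'E'
YAW=.04; c_,s_=np.cos(YAW),np.sin(YAW)
RB=np.array([[c_,-s_,0],[s_,c_,0],[0,0,1]]); BOX=np.array([.562,-.252,0])
box=lambda x,y,z: BOX+RB@np.array([x,y,z])
DOWN=RB@np.diag([1.,-1,-1])
E
python3 - <<'E'
from station import ctrl
from h import *
np.set_printoptions(precision=4,suppress=True)
print(ctrl.sense()["tool_rot"])
def tcp(th,gap=0,s=.143):   # -x lower corner of fingertip on outer face
    k=(6e-3+gap)
    return box(.075-s*np.cos(th)+k*np.sin(th)+.011*min(1,th/.2)-.0, -.07, .058+s*np.sin(th)+k*np.cos(th))
p=tcp(1.05,.03)+[0,0,.03]
best=None
for R in (DOWN,DOWN@np.diag([-1.,-1,1])):
    q=ctrl.ik(p,R); print(q)
    if q is not None and abs(q[5])<150 and (best is None or abs(q[5])<abs(best[1][5])): best=(R,q)
R=best[0]; np.save("R.npy",R)
ctrl.grip(0.0)
ctrl.goto(p,R)
ctrl.move_linear(tcp(1.05,.03),velocity=.1)
for th in np.r_[np.arange(1.05,0,-.12),0]:
    hit=ctrl.move_linear(tcp(th),velocity=.08,max_force=30)
    s=ctrl.sense(); print(round(th,2),s["time"],s["tcp_pos"],s["contact_force"],hit)
    if hit: break
cv2.imwrite("pics/side1.png",ctrl.get_image("side")); cv2.imwrite("pics/scene1.png",ctrl.get_image("scene"))
E
```

```text
[[ 0.9569  0.2905 -0.0003]
 [ 0.2905 -0.9569  0.0016]
 [ 0.0002 -0.0016 -1.    ]]
[-34.3178  31.6063  23.3008  81.6944   0.     143.3904]
[-34.3178  31.6063  23.3008  81.6944   0.     -36.6096]
1.05 3.6583 [ 0.5852 -0.3214  0.1859] [ 0.2576 -0.0405  0.2274] False
0.93 4.025 [ 0.5704 -0.3218  0.1765] [-0.1509 -0.6187  0.2464] False
0.81 4.3917 [ 0.5567 -0.3222  0.1659] [-0.3275 -0.4487  0.4155] False
0.69 4.7583 [ 0.5442 -0.3226  0.1536] [0.3666 0.2779 0.5117] False
0.57 5.125 [ 0.5333 -0.323   0.1399] [ 0.7473 -1.0019  0.3267] False
0.45 5.4917 [ 0.5243 -0.3233  0.1253] [-0.3565  0.22    0.6396] False
0.33 5.8583 [ 0.5171 -0.3236  0.1096] [-0.4863 -0.8481  1.2019] False
0.21 6.225 [ 0.5118 -0.3238  0.0934] [0.4521 0.8858 0.6715] False
0.09 6.6167 [ 0.502  -0.324   0.0763] [-0.4321 -0.2014  0.0126] False
0.0 6.9417 [ 0.4968 -0.3249  0.0641] [ 0.6259 -1.1857  1.5214] False
```

Run:
```python
from station import ctrl
from h import *
s=ctrl.sense();p=s["tcp_pos"];
hit=ctrl.move_linear(p-[0,0,.006],velocity=.02,max_force=15)
s=ctrl.sense(); print(hit,s["tcp_pos"],s["contact_force"],s["time"])
im=np.hstack([cv2.resize(ctrl.get_image(n)[y:y+130,x:x+130],None,fx=3,fy=3,interpolation=cv2.INTER_CUBIC) for n,x,y in(("scene",290,155),("side",285,135))])
cv2.imwrite("pics/z1.png",im)
```

```text
True [ 0.49680327 -0.32490888  0.06402993] [ 0.09059292 -0.08560116  5.18833698] 7.25
```

View pics/z1.png

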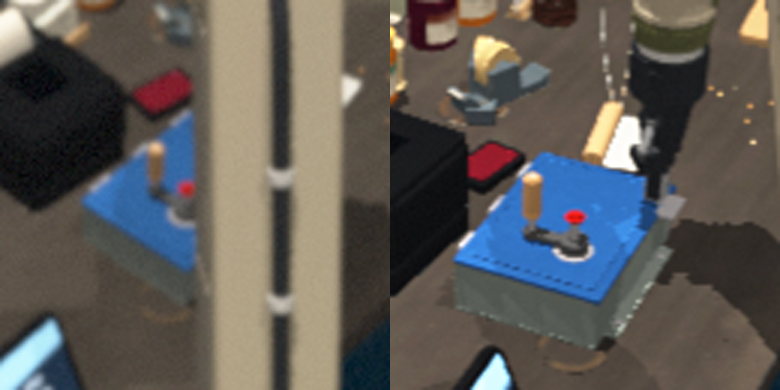

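The lid is closed and flat. In the side view the button is at about (346,207) and the grip at about (332,201). I'll back off and take a closer wrist view.

Run:
```python
from station import ctrl
from h import *
np.set_printoptions(precision=4,suppress=True)
R=np.load("R.npy"); p=ctrl.sense()["tcp_pos"]
ctrl.move_linear(p+[0,0,.12],velocity=.2)
ctrl.goto(np.array([.5,-.215,.28]),R); ctrl.grip(.55); ctrl.wait(.3)
ci=ctrl.camera_info("wrist"); w=ctrl.get_image("wrist"); cv2.imwrite("pics/w2.png",w); np.save("ci_w2.npy",ci,allow_pickle=True)
sd=ctrl.get_image("side"); cv2.imwrite("pics/side2.png",sd)
print(ctrl.sense()["time"],proj(ci,[box(-.025,.045,.085),box(-.025,.09,.1155),box(-.075,.105,.064)]))
c=ctrl.camera_info("side");print(onz(c,(346.3,207.3),.108),box(-.025,.045,.079), onz(c,(332.3,201),.1155))
```

```text
9.6417 [[324.5856 245.5191]
 [372.5008 256.0805]
 [382.1877 193.5487]]
[ 0.5301 -0.1971  0.108 ] [ 0.5352 -0.208   0.079 ] [ 0.5748 -0.1966  0.1155]
```

View pics/w2.png

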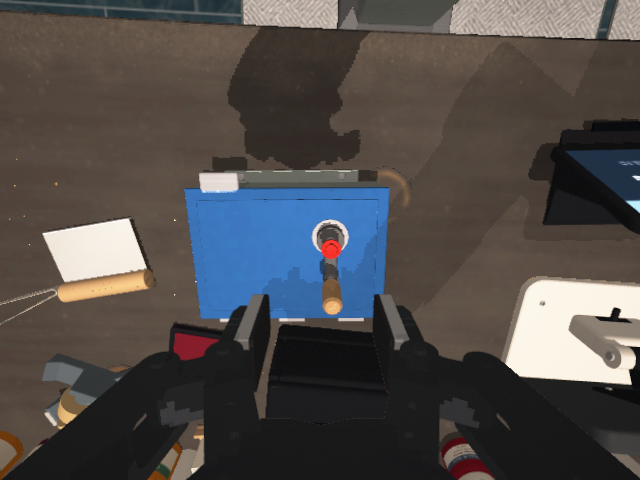

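The wrist view shows the lid front corners at about (186,188) and (389,187), the red button at (331,248), the grip's top disc at (332,306) and the hub ring at (330,237). I'll compute the pose from these.

Run:
```python
from station import ctrl
from h import *
np.set_printoptions(precision=4,suppress=True)
ci=np.load("ci_w2.npy",allow_pickle=True).item(); w=cv2.imread("pics/w2.png")
h=cv2.cvtColor(w,cv2.COLOR_BGR2HSV)
b=cv2.inRange(h,(100,120,60),(125,255,255)); n,l,st,_=cv2.connectedComponentsWithStats(b); k=1+np.argmax(st[1:,4])
c=max(cv2.findContours((l==k).astype(np.uint8),cv2.RETR_EXTERNAL,cv2.CHAIN_APPROX_NONE)[0],key=cv2.contourArea)
hull=cv2.convexHull(c); q=cv2.approxPolyDP(hull,8,True)[:,0]; print(q)
Q=np.array([onz(ci,u,.064) for u in q.astype(float)]);print(Q, np.linalg.norm(np.diff(Q,axis=0),axis=1))
r=cv2.inRange(h,(0,180,150),(6,255,255))|cv2.inRange(h,(174,180,150),(180,255,255)); r[:,:300]=0;r[:,360:]=0;r[300:]=0
m=cv2.moments(r,True); u=(m['m10']/m['m00'],m['m01']/m['m00']);print("button",u,m['m00'],onz(ci,u,.108))
t=cv2.inRange(h,(8,70,120),(22,220,255))[285:320,315:350]; ys,xs=np.nonzero(t);print("tan",xs.min()+315,xs.max()+315,ys.min()+285,ys.max()+285)
print("grip top",onz(ci,(332.3,305),.139)); print("ring",onz(ci,(330,237),.064))
print("box model axis",box(-.025,.045,0))
```

```text
[[389 188]
 [372 317]
 [201 317]
 [184 189]]
[[ 0.4768 -0.1436  0.064 ]
 [ 0.6288 -0.1481  0.064 ]
 [ 0.6366 -0.3481  0.064 ]
 [ 0.4865 -0.3555  0.064 ]] [0.1521 0.2001 0.1503]
button (330.6035087719298, 248.75087719298244) 285.0 [ 0.5303 -0.2027  0.108 ]
tan 323 341 285 314
grip top [ 0.5739 -0.1998  0.139 ]
ring [ 0.5325 -0.2021  0.064 ]
box model axis [ 0.5352 -0.208   0.    ]
```

The ring centre from the wrist view (0.5325,-0.2021) matches the axis computed from the lid edge (0.5325,-0.2021). The grip lies at about +0.05 rad from the axis. Next I'll grasp it.

```bash
cat >> h.py <<'E'
AX=np.array([.5325,-.2021]); RAD=.045
def at(phi,z=.0995): return np.array([AX[0]+RAD*np.cos(phi),AX[1]+RAD*np.sin(phi),z])
def red(im,y0,y1,x0,x1):
    h=cv2.cvtColor(im,cv2.COLOR_BGR2HSV)[y0:y1,x0:x1]
    r=cv2.inRange(h,(0,190,130),(5,255,255))|cv2.inRange(h,(175,190,130),(180,255,255))
    m=cv2.moments(r,True)
    return None if m['m00']<3 else np.round([m['m10']/m['m00']+x0,m['m01']/m['m00']+y0,m['m00']],2)
E
python3 - <<'E'
from station import ctrl
from h import *
np.set_printoptions(precision=4,suppress=True)
R=np.load("R.npy")
ctrl.move_linear(at(.05,.2),R,velocity=.15)
print(ctrl.move_linear(at(.05),velocity=.08,max_force=15))
ctrl.grip(0,30); s=ctrl.sense()
print(s["time"],s["tcp_pos"],s["contact_force"],s["opening"]*85,s["finger_force"])
ci=ctrl.camera_info("wrist"); w=ctrl.get_image("wrist"); sd=ctrl.get_image("side")
print(proj(ci,[[*AX,.108]]),red(sd,195,220,335,360))
cv2.imwrite("pics/z3.png",np.hstack([w[::1,:][0:480,120:520],cv2.resize(sd[135:265,290:390],(369,480))]))
E
```

```text
False
12.3083 [ 0.5778 -0.2001  0.1001] [-0.4869  0.9774  2.7225] 17.882289088763592 29.22199845314026
[[316.3323 220.8137]] [346.33 206.93  15.  ]
```

View pics/z3.png

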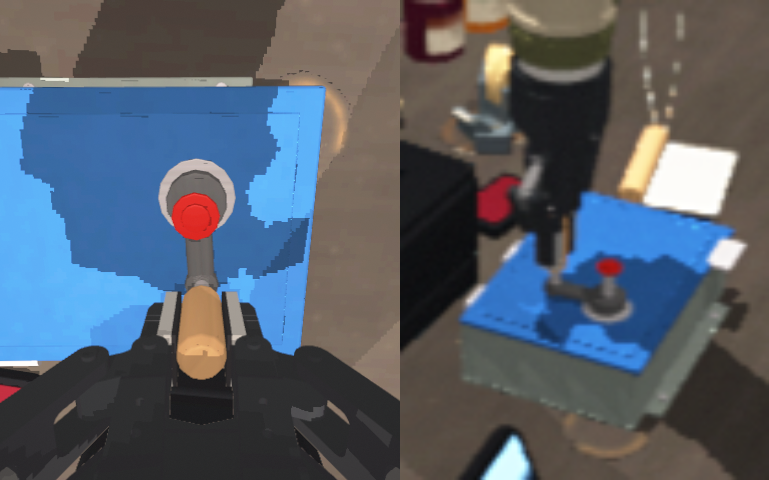

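The wooden grip is held between the pads, and the wrist view shows the button clearly at about (315,216). I'll turn backward in small steps and track the button height.

Run:
```python
from station import ctrl
from h import *
np.set_printoptions(precision=3,suppress=True)
cs=ctrl.camera_info("side")
def look(phi):
    s=ctrl.sense(); ci=ctrl.camera_info("wrist"); w=red(ctrl.get_image("wrist"),60,470,120,520); sd=red(ctrl.get_image("side"),190,225,330,365)
    z=None
    if w is not None:
        zs=np.arange(.08,.13,.0005); P=proj(ci,np.c_[np.tile(AX,(len(zs),1)),zs]); z=zs[np.argmin(np.linalg.norm(P-w[:2],axis=1))]
    print(round(phi,2),round(s["time"],1),s["contact_force"],"z",z,"w",w,"side",sd,flush=True)
    return sd
look(.05)
v0=None
for phi in np.arange(.05,2.25,.12)[1:]:
    ctrl.move_linear(at(phi),velocity=.04)
    look(phi)
    f=ctrl.sense()["contact_force"]
    if np.linalg.norm(f)>35: print("force");break
    v=look(phi) if 0 else None
cv2.imwrite("pics/w4.png",ctrl.get_image("wrist"))
```

```text
0.05 12.4 [ 0.195 -0.056  2.594] z 0.12450000000000004 w [ 297.68  232.07 1869.  ] side [346.19 207.    16.  ]
0.17 12.8 [-1.092 -0.166  5.027] z 0.12150000000000004 w [ 287.88  230.06 1820.  ] side [346.19 207.    16.  ]
0.29 13.2 [-1.361 -0.181  6.614] z 0.11550000000000003 w [ 279.39  229.04 1759.  ] side [346.33 206.93  15.  ]
0.41 13.6 [-2.92  -0.97   6.822] z 0.10750000000000003 w [ 271.81  228.83 1703.  ] side [346.14 206.93  14.  ]
0.53 13.9 [-3.819 -0.841  6.907] z 0.10300000000000002 w [ 263.34  231.76 1655.  ] side [346.14 206.93  14.  ]
0.65 14.3 [-4.878 -1.878  6.857] z 0.10400000000000002 w [ 253.17  238.9  1626.  ] side [346.  206.5  16. ]
0.77 14.7 [-3.932 -2.951  7.114] z 0.10400000000000002 w [ 244.09  246.76 1602.  ] side [346.07 206.6   15.  ]
0.89 15.1 [-4.137 -3.254  6.016] z 0.10450000000000002 w [ 236.47  255.61 1569.  ] side [346.07 206.6   15.  ]
1.01 15.5 [-3.823 -5.445  6.552] z 0.10450000000000002 w [ 230.09  264.97 1531.  ] side [346.07 206.4   15.  ]
1.13 15.9 [-2.795 -5.267  5.016] z 0.10500000000000002 w [ 225.31  274.58 1484.  ] side [346.07 206.4   
[... 203 characters left out ...]
de [346.14 206.5   14.  ]
1.49 17.0 [-1.528 -7.385  3.266] z 0.09550000000000002 w [ 224.59  295.16 1229.  ] side [346.36 209.09  11.  ]
1.61 17.4 [-0.607 -7.534  2.799] z 0.09550000000000002 w [ 224.86  305.16 1192.  ] side [347.5 209.    6. ]
1.73 17.8 [-0.326 -6.832  1.521] z 0.09600000000000002 w [ 226.47  314.85 1163.  ] side None
1.85 18.2 [ 1.06  -6.818  1.268] z 0.09600000000000002 w [ 229.1  324.2 1122. ] side None
1.97 18.5 [ 0.618 -6.026  1.983] z 0.09600000000000002 w [ 232.84  333.43 1095.  ] side None
2.09 18.9 [ 2.003 -5.696  0.979] z 0.09450000000000001 w [236.67 338.92 824.  ] side None
2.21 19.3 [ 3.211 -5.397  1.397] z 0.09250000000000001 w [239.35 343.21 472.  ] side None
```

The button fell 10 mm between 1.37 and 1.49 rad, so the drop is at about 1.43. One full turn forward from there puts the target at about -4.85.

Run:
```python
from station import ctrl
from h import *
np.set_printoptions(precision=3,suppress=True)
for i,phi in enumerate(np.linspace(2.21,-4.85,48)[1:]):
    ctrl.move_linear(at(phi),velocity=.04)
    s=ctrl.sense(); f=s["contact_force"]
    if i%4==0 or i==46:
        ci=ctrl.camera_info("wrist"); w=red(ctrl.get_image("wrist"),60,470,120,520)
        zs=np.arange(.07,.13,.0005); P=proj(ci,np.c_[np.tile(AX,(len(zs),1)),zs])
        print(round(phi,2),round(s["time"],1),f,s["finger_force"],s["opening"]*85,"z",None if w is None else (zs[np.argmin(np.linalg.norm(P-w[:2],axis=1))],w))
    if np.linalg.norm(f)>35: print("force",phi);break
ctrl.wait(.3); s=ctrl.sense(); print(s["time"],s["tcp_pos"],s["contact_force"],s["finger_force"])
w=ctrl.get_image("wrist");sd=ctrl.get_image("side")
cv2.imwrite("pics/z5.png",np.hstack([w[0:480,120:520],cv2.resize(sd[135:265,290:390],(369,480))]))
```

```text
2.06 19.8 [ 3.591 -5.012  0.616] 29.472032545600086 18.192442168982243 z (np.float64(0.09550000000000003), array([235.43, 337.19, 973.  ]))
1.46 21.1 [ 0.587 -7.186  2.549] 29.718523900955915 18.076243278247837 z (np.float64(0.09550000000000003), array([ 224.95,  290.72, 1236.  ]))
0.86 22.4 [-2.327 -5.286  5.061] 29.968169768108055 18.26920685303799 z (np.float64(0.09400000000000003), array([ 245.01,  243.81, 1402.  ]))
0.26 23.7 [-1.687 -1.538  5.457] 29.95709899580106 18.147014500136095 z (np.float64(0.11350000000000005), array([ 282.84,  225.54, 1585.  ]))
-0.34 25.0 [ 3.185 -1.772  4.337] 29.92729282239452 17.811426016944825 z (np.float64(0.10400000000000004), array([ 328.76,  236.76, 1656.  ]))
-0.94 26.4 [ 3.152 -5.184  4.284] 29.901660417672247 18.113328470407193 z (np.float64(0.09300000000000003), array([ 384.8 ,  265.36, 1159.  ]))
-1.55 27.7 [-0.698 -6.357  6.927] 30.088591811363585 17.769072931913236 z (np.float64(0.09350000000000003), array([ 390.07,  320.01, 1275.  ]))
-2.15 29.0 [-3.55  -3.702 10.03 ] 30.37769199348986 18.133062377918424 z (np.float64(0.09450000000000003), array([357.2 , 365.89, 432.  ]))
-2.75 30.3 [-1.157  0.953  9.521] 30.343732073670253 17.922204075616314 z (np.float64(0.09400000000000003), array([339.63, 379.78, 198.  ]))
-3.35 31.6 [ 3.424 -0.117  5.031] 29.971848470158875 18.10639782784339 z (np.float64(0.09300000000000003), array([301.85, 378.28, 145.  ]))
-3.95 32.9 [ 5.227 -3.998  3.646] 29.823515218449757 18.106230276527842 z (np.float64(0.08400000000000002), array([246.92, 340.38, 344.  ]))
-4.55 34.3 [ 2.142 -6.089  5.27 ] 30.013607478467748 17.686021156119434 z (np.float64(0.08550000000000002), array([ 231.76,  305.53, 1047.  ]))
-4.85 34.9 [ 0.997 -6.344  6.595] 30.163542620139197 18.084162163204752 z (np.float64(0.08500000000000002), array([ 230.27,  281.83, 1119.  ]))
35.2917 [ 0.538 -0.159  0.1  ] [ 0.616 -5.714  7.464] 30.157221372937784
```

View pics/z5.png

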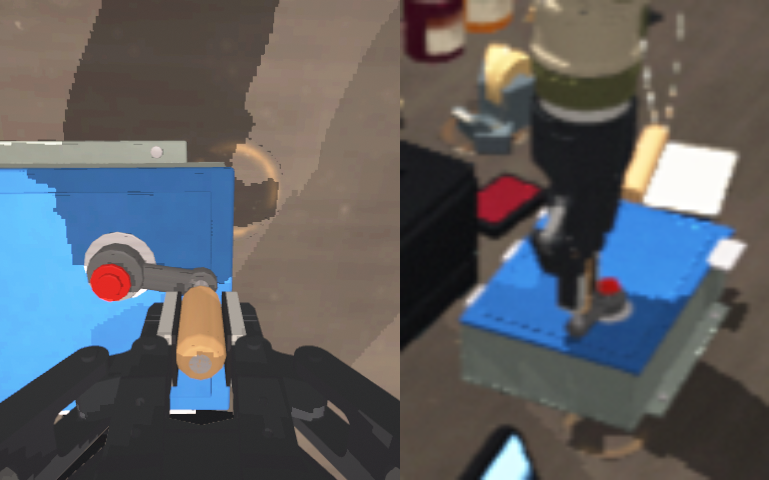

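The grip is still held, the lid is closed, and the button is about 10 mm lower (0.0955 to 0.085), as it should be. Handing in.

```bash
python3 -c "
from station import ctrl
print(ctrl.job_done())"
```

```text
the job is handed in; nothing more can be done
None
```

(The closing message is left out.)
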